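# Show the sample beside the turbidity standard

### The arm

A 7-joint arm with a two-finger parallel gripper is mounted at the origin on a cart in front of the work surface, level with it; the furniture and walls round the work are solid. World frame = base frame: x ahead of the robot, y to its left, z up, the work surface at z = 0. Lengths are in m, angles in rad, forces in N, time in s.
With the tool pointing down it reaches from about 0.425 to 0.875 m from the base axis. Payload 4.7 kg.
Tool frame: the origin (TCP) lies on the mounting face of the last link; the fingertips stand 182 mm ahead of it and the grasp point (between the pads) lies 164 mm ahead of it; z points along the fingers, y is the direction in which the jaws open and shut (so a half turn about z gives the same grasp; the last joint's range is limited). The gripper opens to 87 mm and grips with 3 to 60 N. Pads are 19 mm wide; open, the fingers measure 117 mm over their backs; the gripper's body (75 mm by 190 mm) begins 51 mm behind the grasp point.
Start: joints at [1.14, 0.321, -0.07, 1.45, 0.023, 1.371, -0.057], TCP at [0.28, -0.587, 0.405] pointing down, gripper open.
Joint ranges: [-2.86, 2.86], [-0.3, 2.09], [-1.38, 1.24], [0.06, 2.45], [-1.56, 4.7], [0.09, 2.05], [-2.69, 2.69]. Speed limits (rad/s): [2.57, 2.57, 3.14, 3.14, 3.14, 3.14, 3.14].

### API

Orientations are given as a rotation vector (axis times angle).
In Python, from bench import ctrl gives the robot as it stands. The module is installed in compiled form; this text tells all that it offers.
- The arm moves only by the tool play_rows, never from a script. Its argument "targets" is text: rows parted by semicolons, each of 7 numbers parted by spaces: the shift along the tool's x, y, z in cm, then the turn, a rotation vector about the tool's x, y, z in rad, then the opening, from -1 (shut) to 1 (fully open). In form: x y z ax ay az grip; .... A call has 1 to 20 rows; each row shifts and turns the pose as measured when the row begins, along the tool's axes as they then stand; what a row does not reach is not made up. A row lasts 1/8 s, in which the tool goes at most 62.5 mm and 10.7 degrees, less where a joint would pass 70% of its speed; a pose out of reach is approached as far as the arm can. A call is refused whole if a number of a shift passes 6.25 or a number of a turn 0.188, either way. A call with a gripper value outside its range is refused whole. The fingers move at their own pace and stop on an object; "newtons" is the grip in N (left out, the last holds). Time passes only in rows, so rows that do not move let the fingers close. It gives the time, the measured TCP pose, the force and the opening at its end, in the units of the state.
- ctrl.get_state(): the state, without advancing time (a new reading comes with each control period).
- ctrl.get_image(name): name is "scene" or "top" or "wrist"; returns a dict with "pixels" (400x640x3 uint8, blue, green, red), "depth" (400x640 float32, m along the optical axis (not along the pixel's ray), 0 where there is no reading), "intrinsics" (3x3 intrinsics, pixels), "R" (3x3) and "t" (3): a world point X has camera coordinates R X + t. Camera axes: x right, y down, z forward; pixel columns grow to the right and rows downward; lengths in m; the calibration is good to about 2 mm. A picture is of the moment at which its call begins.
- ctrl.close_job(): hands the job in, once; it reports no verdict.
The state is a dict: "time": time; "joint_positions": joint angles; "qd": joint speeds; "joint_torque": joint torques, N m; "position": TCP position; "tool_rot": TCP orientation; "ft_force": force on the tool from outside, world axes, zero at the start; "torque": the same for the moment, N m; "grip_width": opening from 0.0 (shut) to 1.0 (fully open).
Only numpy, scipy, OpenCV 4.12 (cv2) and the standard library are available. Lean on these libraries where they do the work, as an engineer would, in place of code of your own. Each camera call takes 0.05 s, during which the arm holds its last target.

### The job

Set up a turbidity comparison for the camera: take the screw-capped standard tube from the white rack, lower it (do not drop it) through the collar of the comparator stand until it stands upright on the floor of the cup, and let go of it. Then take the open sample tube out of the rack and hold it upright in the air beside the standard, centred over the ring engraved on the base plate and level with the standard tube, so that the camera sees both in front of the lined card; the program finishes while still holding it there, touching nothing else. Never tip the open tube, leave the tube with the mushroom-shaped silicone stopper in the rack, and do not disturb the bottles and glassware standing around.

Things in the scene. Friction and masses are not known exactly. Their poses are not given: they have to be found in the camera images.
- tube_rack: white plastic tube rack, 75 x 200 mm, fixed; origin at the centre of its underside, y along its length. Two rows of five 19.5 mm holes (x = -18.5, 18.5; y = -74, -37, 0, 37, 74 mm); upper plate's top 75 mm, end walls (y = -98, 98 mm) 90 mm, floor on which the tubes stand 3 mm above the worktop. A tube each in holes (-18.5, -74), (18.5, 0), (-18.5, 74), in any order; other holes empty
- sample_mid (a point): the sample: the only open tube in the rack, plain glass test tube with neither cap nor stopper, 18.4 mm diameter, 120 mm long, about 22 g; the point is on its axis 60 mm above its bottom end (half-way up), z along the tube to its mouth
- standard_mid (a point): the turbidity standard: the same glass tube (18.4 mm diameter, 120 mm long) closed by a ribbed black plastic screw cap with a flat top, 22 mm diameter, covering 107 to 131 mm from the bottom end (total length 131 mm), about 28 g; the point is on its axis 60 mm above its bottom end, z along the tube to the cap
- control_mid (a point): a tube that is not needed and stays in the rack: the same glass tube closed by a white silicone stopper, mushroom-shaped: a plug that widens from 18 to 20 mm with a 26 mm wide, 8 mm thick flange on top, total length 144 mm; the point is on its axis 60 mm above its bottom end
- comparator: comparator stand, fixed: dark base plate 250 x 170 mm, top 12 mm above the worktop; origin at the centre of its underside, x from camera to card. Camera on a post at x = -0.12 to -0.05 (103 mm high), lined white card at x = 0.10 (136 mm wide and high), between them at x = 0.03 the standard's holder (y = -0.0275; its rod at y = -0.064, 120 mm high) and a ring engraved in white (y = +0.0275)
- holder_seat (a point): centre of the floor of the holder's cup (right of the ring as the robot sees it), 50 mm above the worktop, axes as the comparator's. Straight above: cup 14 mm deep, 21 mm bore, mouth flared to 26; collar from 105 to 117 mm above the worktop, 21.4 mm bore, mouth flared upward to 30. Seated, the standard's bottom end is at this point and its cap 157 to 181 mm above the worktop
- sample_place (a point): where the middle of the held sample belongs: straight above the engraved ring, 55 mm from the standard's axis, 110 mm above the worktop, so that the bottom ends of both tubes are level (50 mm above the worktop, 38 mm clear of the base plate); axes parallel to the comparator's
- buffer_a: plastic buffer bottle with white cap, 53 mm diameter, 118 mm high, behind the rack; bystander; origin at the centre of its underside
- buffer_b: second buffer bottle of the same shape and size beside the first; bystander; origin at the centre of its underside
- small_beaker: glass beaker, 50 mm diameter, 61 mm high, behind the left end of the rack; bystander; origin at the centre of its underside
- flask: conical glass flask, 95 mm diameter, 113 mm high, to the right of the comparator; bystander; origin at the centre of its underside
- dropper: white dropper bottle with a pointed cap, 31 mm diameter, 94 mm high, between the rack and the comparator near the front edge; bystander; origin at the centre of its underside

How it is judged:
On the way, in this order (a step that is already met when the one before it is completed fails the run):
1. the capped standard stands seated and upright in cup and collar of the comparator, released (horizontal distance between standard_mid and holder_seat below 0.005 m and z of standard_mid in the frame of holder_seat between 0.055 and 0.064 m and angle between standard_mid's own z axis and vertical below 0.1 rad and contact force between the fingers and standard below 0.05 N), for 0.3 s.
2. the open sample tube is lifted clear of the rack (z of sample_mid in the frame of tube_rack above 0.155 m and contact force between the fingers and sample above 0.3 N), for 0.1 s.
At the end, for the whole second after the job is handed in: Fingers hold the open sample at rest in the air, its middle within 8 mm sideways and 7 mm in height of its place, upright within 0.1 rad, touching nothing else; the standard stands released, seated and upright in cup and collar (5 mm, 0.1 rad); the stoppered tube is still in its rack hole (all of step 1 and x of sample_mid in the frame of sample_place between -0.008 and 0.008 m and y of sample_mid in the frame of sample_place between -0.008 and 0.008 m and z of sample_mid in the frame of sample_place between -0.007 and 0.007 m and angle between sample_mid's own z axis and vertical below 0.1 rad and linear speed of sample below 0.02 m/s and contact force between the fingers and sample above 0.3 N and contact force between each of sample, the arm, the fingers and comparator below 0.05 N and contact force between sample and standard below 0.05 N and distance of control_mid from where it was at the start of the episode below 0.015 m); the arm keeps its last pose, push and grip.
It fails at once if the open sample tube is tipped by more than about 30 degrees (angle between sample_mid's own z axis and vertical above 0.5 rad).
It fails at once if the standard is dropped (falls freely faster than 0.5 m/s, about 13 mm) (contact force between the fingers and standard below 0.01 N and linear speed of standard above 0.5 m/s).
It fails at once if the stoppered tube is pulled up or knocked (distance of control_mid from where it was at the start of the episode above 0.02 m).
It fails at once if a bottle or piece of glassware standing around is moved more than 30 mm or tipped (distance of any of buffer_a, buffer_b, small_beaker, flask, dropper from where it was at the start of the episode above 0.03 m or angle between any of buffer_a, buffer_b, small_beaker, flask, dropper's own z axis and vertical above 0.4 rad).
It also fails if it takes over 58 s, if anything falls off the work surface, if the arm or the gripper's body presses on something with over 40 N, if the wrist force passes 120 N, or if a joint passes its speed limit or range.

## Working session

There is one attempt and no reset: what is moved stays moved. The work goes in short steps, Python scripts to look and compute and a tool call to move; the robot and the scene stay as the last step left them, time stands still between calls to the robot, and variables do not carry over. Pictures are saved under pics/ and viewed, and the job is handed in when it is done.

Besides the shell and the picture viewer there is one more tool, called as name(argument=value, ...) on one line, values as JSON. play_rows: Moves the arm, as the interface text tells. Its arguments: {"type":"object","properties":{"targets":{"type":"string"},"newtons":{"type":"number"}},"required":["targets"]}

```bash
mkdir -p pics; cat > h.py <<'E'
from bench import ctrl
import numpy as np, cv2
def grab(n,f):
    d=ctrl.get_image(n); cv2.imwrite('pics/'+f,d['pixels']); np.savez('pics/'+f[:-4]+'.npz',**d); return d
def world(d,u,v,z=None):
    K,R,t=[np.array(d[k]) for k in('intrinsics','R','t')]
    r=np.linalg.inv(K)@np.array([u,v,1.0])
    c=-R.T@t; w=R.T@r
    if z is None: return c+w*d['depth'][int(v),int(u)]
    return c+w*(z-c[2])/w[2]
E
python3 - <<'E'
from h import *
print({k:np.round(v,3) for k,v in ctrl.get_state().items()})
for n in('scene','top','wrist'):
    d=grab(n,n+'0.png'); R=np.array(d['R']);print(n,-R.T@d['t'],R[2])
E
```

```text
{'time': np.float64(0.0), 'joint_positions': array([ 1.14 ,  0.322, -0.07 ,  1.452,  0.023,  1.371, -0.057]), 'qd': array([ 0.001, -0.001,  0.001, -0.   , -0.002, -0.001,  0.001]), 'joint_torque': array([-0.0000e+00, -4.9129e+01, -4.0400e-01, -3.1253e+01, -6.4000e-02,
        4.4000e-02,  0.0000e+00]), 'position': array([ 0.28 , -0.587,  0.404]), 'tool_rot': array([-3.062e+00, -6.930e-01,  1.000e-03]), 'ft_force': array([0.016, 0.258, 0.205]), 'torque': array([ 0.041,  0.063, -0.011]), 'grip_width': np.float64(1.003)}
scene [-0.44088211  1.14551872  0.88443918] [ 0.57225936 -0.68700047 -0.44782762]
top [ 0.39178244 -0.02096518  1.33772884] [ 0.09935842 -0.01939422 -0.99486269]
wrist [ 0.34532054 -0.55445187  0.38363129] [-0.24484484 -0.11453834 -0.96277306]
```

View pics/scene0.png

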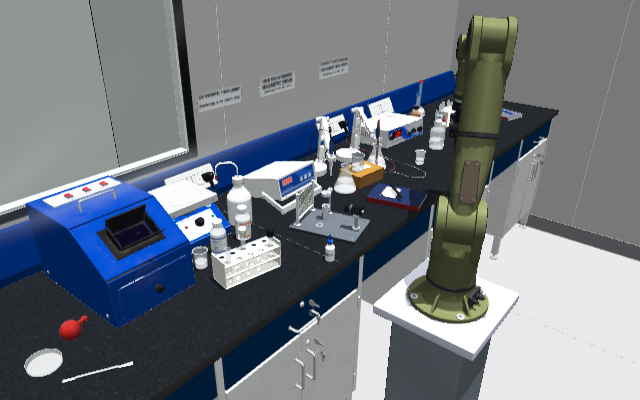

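View pics/top0.png

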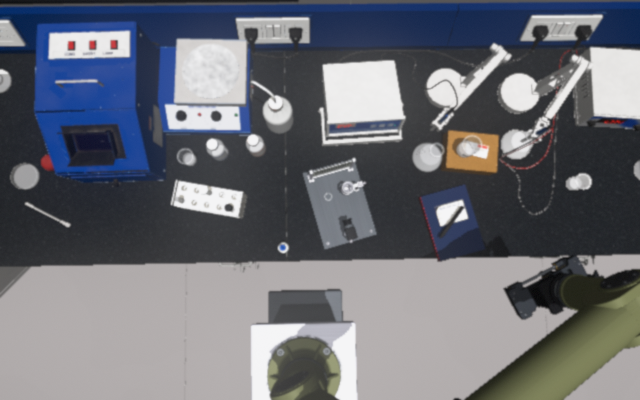

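View pics/wrist0.png

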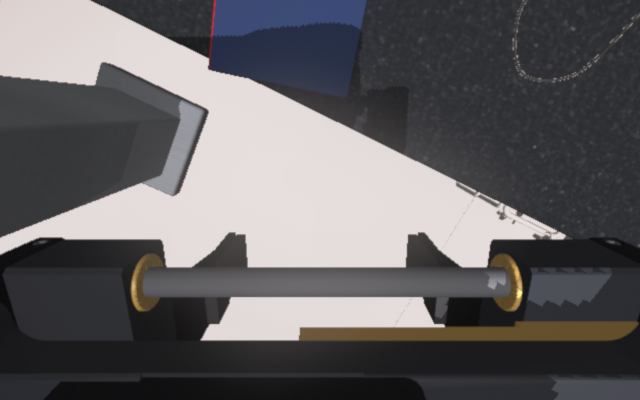

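The top view shows the rack at about (207,198), the comparator at (340,203), the dropper at (283,247) and the flask at (428,155). I'll zoom in on these.

```bash
python3 - <<'E'
from h import *
t=cv2.imread('pics/top0.png'); s=cv2.imread('pics/scene0.png')
cv2.imwrite('pics/z1.png',cv2.resize(t[140:260,165:295],None,fx=6,fy=5,interpolation=2)[:600])
cv2.imwrite('pics/z1.png',cv2.resize(t[130:250,165:295],(650,600),interpolation=2))
cv2.imwrite('pics/z2.png',cv2.resize(t[140:255,290:450],(800,575),interpolation=2))
cv2.imwrite('pics/z3.png',cv2.resize(s[170:290,185:385],(800,480),interpolation=2))
E
```

```text
(no output)
```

View pics/z1.png

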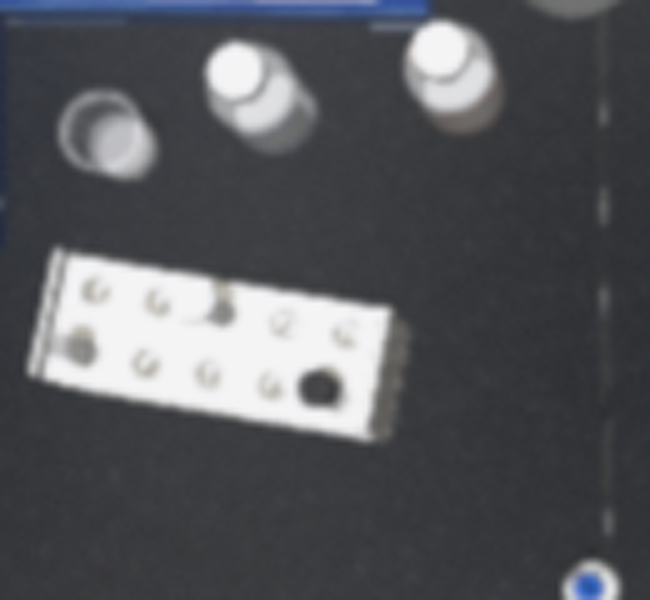

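View pics/z2.png

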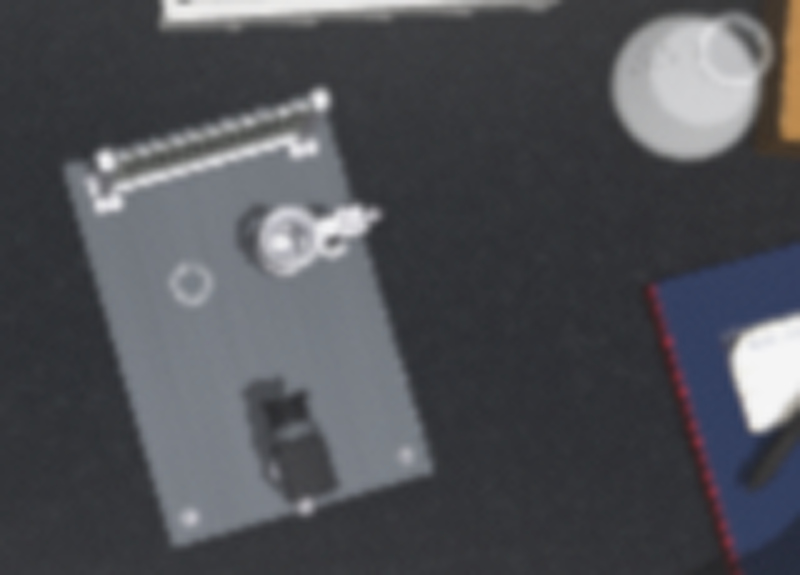

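View pics/z3.png

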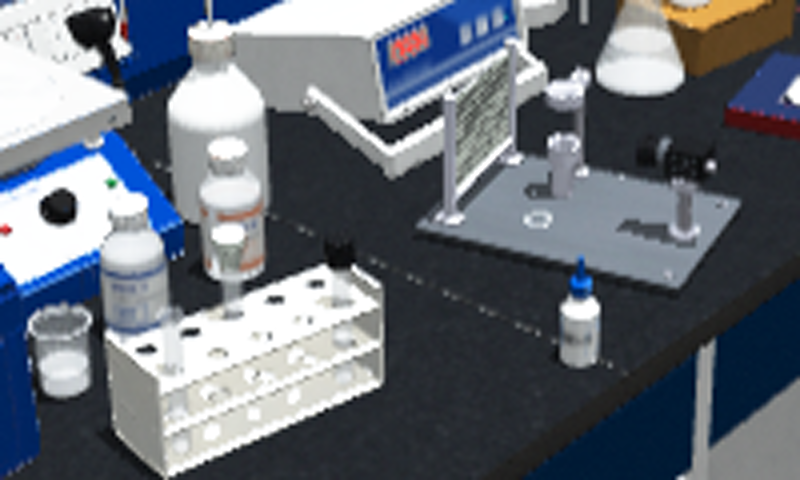

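```bash
cat >> h.py <<'E'
def fit(model,pts):
    m=np.array(model,float);p=np.array(pts,float)
    mc,pc=m.mean(0),p.mean(0);a=m-mc;b=p-pc
    th=np.arctan2((a[:,0]*b[:,1]-a[:,1]*b[:,0]).sum(),(a*b).sum())
    R=np.array([[np.cos(th),-np.sin(th)],[np.sin(th),np.cos(th)]])
    t=pc-R@mc
    return th,R,t,((R@m.T).T+t-p)
E
python3 - <<'E'
from h import *
d=np.load('pics/top0.npz'); print(d['intrinsics'])
f=lambda p:(165+p[0]/5,130+p[1]/5)
g=lambda p:(290+p[0]/5,140+p[1]/5)
H={(.0185,.074):(96,291),(.0185,.037):(158,302),(.0185,-.037):(283,323),(.0185,-.074):(346,334),(-.0185,.037):(146,363),(-.0185,0):(208,375),(-.0185,-.037):(270,385)}
P=[world(d,*f(p),.073)[:2] for p in H.values()]
th,R,t,e=fit(list(H),P);print('rack',th,t,np.abs(e).max())
for n,h in(('std',(-.0185,-.074)),('smp',(-.0185,.074)),('ctl',(.0185,0))):print(n,R@h+t)
print('cap',world(d,*f((320,388)),.134))
C={(.125,.085):(68,162),(-.125,.085):(174,548),(-.125,-.085):(433,472),(.03,.0275):(191,284)}
P=[world(d,*g(p),.012)[:2] for p in C.values()]
th,R,t,e=fit(list(C),P);print('comp',th,t,e)
print('seat',R@(.03,-.0275)+t,'ring',R@(.03,.0275)+t, 'collar',world(d,*g((290,240)),.117))
for n,p,z in(('drop',(590,585),.09),('bufA',(235,70),.118),('bufB',(440,47),.118)):print(n,world(d,*f(p),z))
print('flask',world(d,*g((687,87)),0.0))
E
```

```text
[[425.65286631   0.         315.75114168]
 [  0.         425.65286631 201.28164602]
 [  0.           0.           1.        ]]
rack -0.1894808017905029 [0.53142402 0.27514603] 0.0018631527097791867
std [0.4993173  0.20595493]
smp [0.52719296 0.35130605]
ctl [0.54959291 0.27166157]
cap [0.49824759 0.20125642 0.134     ]
comp 0.2528222209611475 [ 0.5161726  -0.12196706] [[-0.00033421  0.00185242]
 [ 0.00052482  0.00105354]
 [-0.00089394 -0.00117992]
 [ 0.00070333 -0.00172603]]
seat [ 0.55209769 -0.14108872] ring [ 0.53834013 -0.08783715] collar [ 0.55074353 -0.13887471  0.117     ]
drop [0.38429151 0.05258295 0.09      ]
bufA [0.68608722 0.25370434 0.118     ]
bufB [0.69800119 0.13476682 0.118     ]
flask [ 0.66065869 -0.40777769  0.        ]
```

```bash
python3 - <<'E'
from h import *
d=np.load('pics/top0.npz'); K,R,t=d['intrinsics'],d['R'],d['t']
v,u=np.mgrid[0:400,0:640]; D=d['depth']
c=np.stack([(u-K[0,2])/K[0,0]*D,(v-K[1,2])/K[1,1]*D,D],-1); W=(c-t)@R
np.save('pics/W.npy',W)
ok=D>0
for y0 in np.arange(.34,.52,.02):
  row=[]
  for x0 in np.arange(.44,.72,.02):
    m=ok&(abs(W[...,0]-x0)<.01)&(abs(W[...,1]-y0)<.01)
    row.append('%.2f'%W[m][:,2].max() if m.any() else ' -- ')
  print('%.2f'%y0,*row)
E
```

```text
0.34 0.01 0.01 0.01 0.08 0.12 0.12 0.08 0.08 0.00 0.01 0.06 0.05 0.06 0.00
0.36 0.01 0.01 0.01 0.00 0.12 0.13 0.09 0.09 0.01 0.01 0.06 0.06 0.07 0.00
0.38 0.01 0.01 0.01 0.01 0.09 0.09 0.09  --  0.01 0.01 0.01 0.06  --  0.01
0.40 0.01 0.01 0.00 0.01 0.01 0.00 0.01 0.01 0.00 0.00 0.00 0.01 0.01 0.00
0.42 0.01 0.00 0.01 0.00 0.01 0.01 0.01 0.01 0.15 0.17 0.18 0.19 0.21 0.22
0.44 0.00 0.01 0.01 0.00 0.01 0.01 0.00 0.01 0.16 0.17 0.19 0.20 0.21 0.22
0.46 0.01 0.01 0.01 0.01 0.00 0.01 0.01 0.01 0.16 0.17 0.18 0.20 0.21 0.22
0.48 0.01 0.01 0.01 0.01 0.00 0.01 0.01 0.00 0.16 0.17 0.19 0.20 0.21 0.23
0.50 0.00 0.01 0.00 0.01 0.01 0.00 0.01 0.01 0.22 0.22 0.22 0.23 0.27 0.26
```

The rack's right-front hole has the standard, its left-front hole the sample, and its middle-back hole the control. I'll turn the tool to line up with the comparator and stop above it to look.

play_rows(targets="0 0 0 0 0 0.188 0.5; 5 -2 0 0 0 0 0.5; 5 -2 0 0 0 0 0.5; 5 -2 0 0 0 0 0.5; 5 -2 0 0 0 0 0.5; 3 -6 0 0 0 0 0.5; 2 -6 0 0 0 0 0.5; 1 -6 0 0 0 0 0.5; 1 -6 0 0 0 0 0.5; 0 0 0 0 0 0 0.5")

```text
time: 1.4
position: [0.4658, -0.2071, 0.3991]
tool_rot: [-3.111, -0.39, 0.008]
ft_force: [-0.3, -1.1, 0.7]
grip_width: 0.753
```

```bash
python3 - <<'E'
from h import *
s=ctrl.get_state();print({k:np.round(s[k],4) for k in('time','position','tool_rot','joint_positions','grip_width')}); print(np.round(cv2.Rodrigues(np.array(s['tool_rot']))[0],4))
grab('wrist','w1.png')
E
```

```text
{'time': np.float64(1.4), 'position': array([ 0.4658, -0.2071,  0.3991]), 'tool_rot': array([-3.1111, -0.3901,  0.008 ]), 'joint_positions': array([ 0.6636,  0.0424, -0.3036,  1.7889,  0.0099,  1.3196, -0.9636]), 'grip_width': np.float64(0.7532)}
[[ 0.969   0.2469 -0.0058]
 [ 0.2469 -0.969   0.0055]
 [-0.0043 -0.0067 -1.    ]]
```

View pics/w1.png

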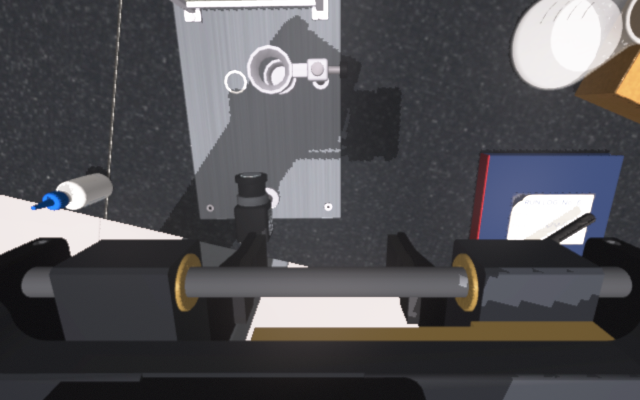

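The collar shows at (270,70), the ring at (236,81) and the front plate corners at (200,218) and (340,218). I'll measure these more finely.

```bash
python3 - <<'E'
from h import *
t=cv2.imread('pics/w1.png')
cv2.imwrite('pics/z4.png',cv2.resize(t[30:110,210:350],(800,457),interpolation=2))
E
```

```text
(no output)
```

View pics/z4.png

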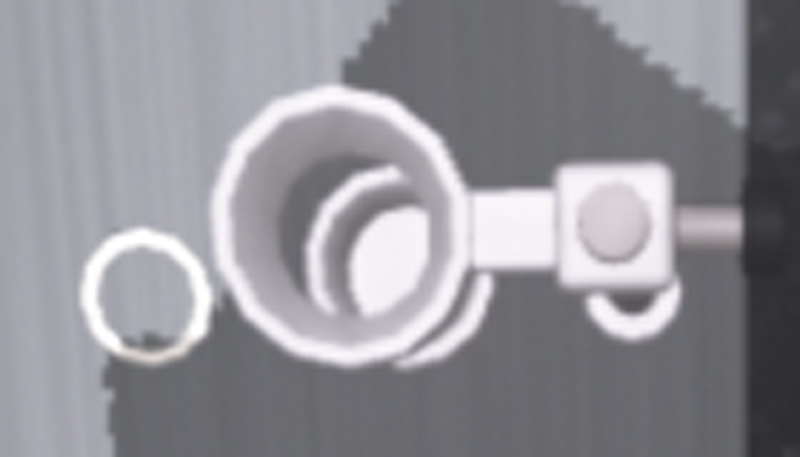

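```bash
python3 - <<'E'
from h import *
d=np.load('pics/w1.npz'); g=lambda p:(210+(p[0]+.5)/5.714-.5,30+(p[1]+.5)/5.714-.5)
col=world(d,*g((340,225)),.117);ring=world(d,*g((147,296)),.012);rod=world(d,*g((614,222)),.120)
cor=[world(d,u,v,.012) for u,v in((200.5,218),(340,217.5))]
print(col,ring,rod,cor)
M=[(.03,-.0275),(.03,.0275),(.03,-.064),(-.125,.085),(-.125,-.085)]
P=[col[:2],ring[:2],rod[:2],cor[0][:2],cor[1][:2]]
for k in(2,3,5):
  th,R,t,e=fit(M[:k],P[:k]);print(th,t,np.round(e,4).tolist(),'seat',R@M[0]+t,'ring',R@M[1]+t)
E
```

```text
[ 0.5531307  -0.13779368  0.117     ] [ 0.53886322 -0.08496107  0.012     ] [ 0.5620642  -0.17295636  0.12      ] [array([ 0.37614647, -0.07077378,  0.012     ]), array([ 0.41829846, -0.23275455,  0.012     ])]
0.26375907796273423 [ 0.51703445 -0.11919872] [[0.0, -0.0001], [-0.0, 0.0001]] seat [ 0.55316652 -0.13792634] ring [ 0.53882739 -0.08482842]
0.2582717229811659 [ 0.51689897 -0.11894024] [[-0.0002, -0.0001], [0.0, 0.0003], [0.0002, -0.0002]] seat [ 0.55292773 -0.13786584] ring [ 0.53888018 -0.08469004]
0.26124505928849207 [ 0.51730879 -0.11921713] [[0.0003, -0.0002], [0.0003, 0.0001], [0.0008, -0.0003], [-0.0016, 0.0014], [0.0002, -0.0009]] seat [ 0.55339366 -0.13803553] ring [ 0.53918807 -0.08490172]
```

play_rows(targets="1.5 -6 0 0 0 0 0.5; 1.5 -6 0 0 0 0 0.5; 1.5 -6 0 0 0 0 0.5; 1 -6 0 0 0 0 0.5; 0 -6 0 0 0 0 0.5; 0 -6 0 0 0 0 0.5; 0 0 0 0 0 0 0.5; 0 0 0 0 0 0 0.5")

```text
time: 2.45
position: [0.4379, 0.1485, 0.4005]
tool_rot: [-3.118, -0.35, 0.002]
ft_force: [0.4, -0.4, 0.4]
grip_width: 0.751
```

```bash
python3 - <<'E'
from h import *
s=ctrl.get_state();print({k:np.round(s[k],4) for k in('time','position','tool_rot','joint_positions','grip_width')})
grab('wrist','w2.png')
E
```

```text
{'time': np.float64(2.45), 'position': array([0.4379, 0.1485, 0.4005]), 'tool_rot': array([-3.1175e+00, -3.4990e-01,  2.1000e-03]), 'joint_positions': array([ 0.3317, -0.0667, -0.6774,  1.8785, -0.048 ,  1.3156, -1.6797]), 'grip_width': np.float64(0.7512)}
```

View pics/w2.png

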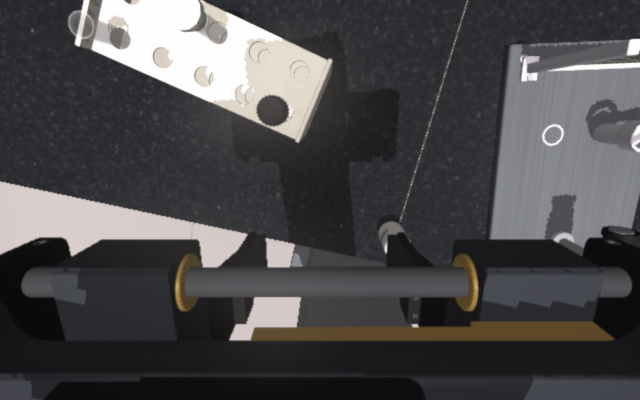

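The black cap shows at (273,110), the stopper at (185,10) and the sample at about (80,25).

```bash
python3 - <<'E'
from h import *
t=cv2.imread('pics/w2.png')
cv2.imwrite('pics/z5.png',cv2.resize(t[0:150,60:340],(784,420),interpolation=2))
cv2.imwrite('pics/z6.png',cv2.resize(t[80:140,230:330],(800,480),interpolation=2))
E
```

```text
(no output)
```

View pics/z5.png

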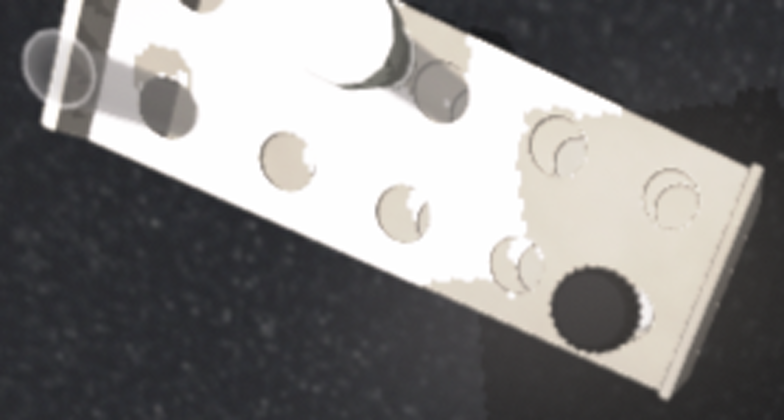

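View pics/z6.png

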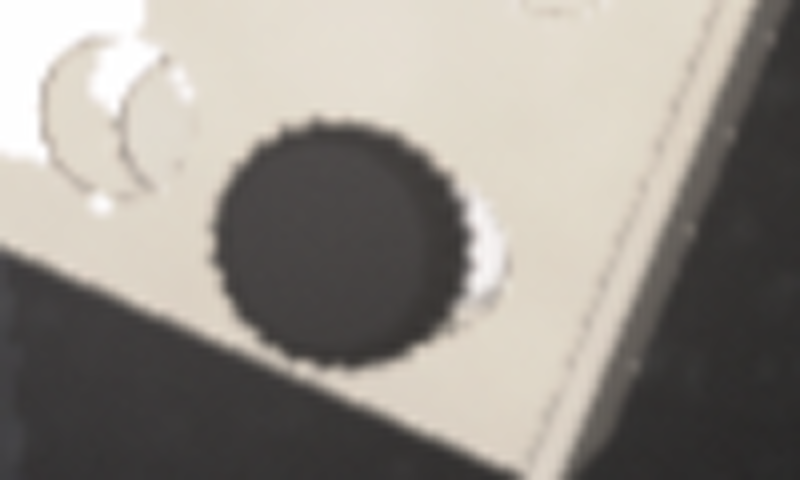

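```bash
python3 - <<'E'
from h import *
d=np.load('pics/w2.npz'); f=lambda p,s=2.8,o=(60,0):(o[0]+(p[0]+.5)/s-.5,o[1]+(p[1]+.5)/s-.5)
H={(-.0185,.037):(288,161),(-.0185,0):(404,213),(-.0185,-.037):(516,265),(.0185,-.037):(558,145),(.0185,-.074):(671,198),(-.0185,.074):(167,107)}
P=[world(d,*f(p),.075)[:2] for p in H.values()]
th,R,t,e=fit(list(H),P);print(th,t,np.round(e,4).tolist())
print('std',R@(-.0185,-.074)+t,'smp',R@(-.0185,.074)+t)
print('cap',world(d,*f((328,243),8,(230,80)),.134),'mouth',world(d,*f((59,69)),.123))
s=ctrl.get_state();print(cv2.Rodrigues(np.array(s['tool_rot']))[0],s['position'])
E
```

```text
-0.190652358840934 [0.53136502 0.27511479] [[0.0001, -0.0009], [0.0002, -0.0001], [0.0009, 0.0006], [-0.0007, 0.0009], [-0.0004, 0.0018], [-0.0001, -0.0023]]
std [0.49917726 0.20596135] smp [0.52722319 0.35127971]
cap [0.49950573 0.2062051  0.134     ] mouth [0.52733544 0.35155467 0.123     ]
[[ 9.75144115e-01  2.21563170e-01 -1.92774020e-03]
 [ 2.21570223e-01 -9.75131520e-01  5.01545360e-03]
 [-7.68560432e-04 -5.31791989e-03 -9.99985564e-01]] [0.43781452 0.14870586 0.40058246]
```

```bash
cat >> h.py <<'E'
def go(x,y,z):
    s=ctrl.get_state();R=cv2.Rodrigues(np.array(s['tool_rot']))[0]
    g=np.array(s['position'])+.164*R[:,2]
    # tilt correction (rotvec in tool axes) to bring tool z to world down
    zd=R.T@np.array([0,0,-1.]);rv=np.cross([0,0,1.],zd)
    print('t%.2f'%s['time'],'grasp',g.round(4),'yaw',np.arctan2(R[1,0],R[0,0]).round(4),'tilt fix',rv.round(4),'w',round(float(s['grip_width']),3),'F',np.round(s['ft_force'],2))
    print('tool cm',(R.T@(np.array([x,y,z])-g)*100).round(2))
E
python3 -c "from h import *;go(.4994,.206,.2366)"
```

```text
t2.50 grasp [0.4375 0.1495 0.2366] yaw 0.2234 tilt fix [-0.0053  0.0008  0.    ] w 0.749 F [ 0.6   0.48 -0.34]
tool cm [ 7.29 -4.14  0.01]
```

play_rows(targets="3.65 -2.07 0 0 0 0 0.5; 3.65 -2.07 0 0 0 0 0.5; 0 0 0 0 0 0 0.5; 0 0 0 0 0 0 0.5")

```text
time: 3.0
position: [0.5054, 0.1972, 0.3989]
tool_rot: [-3.122, -0.325, 0.006]
ft_force: [1.0, -0.6, -0.4]
grip_width: 0.753
```

```bash
python3 -c "from h import *;go(.4994,.206,.120);grab('wrist','w3.png')"
```

```text
t3.00 grasp [0.5047 0.1976 0.2349] yaw 0.2072 tilt fix [-0.0031  0.0038  0.    ] w 0.753 F [ 1.02 -0.61 -0.43]
tool cm [-0.3  -0.9  11.49]
```

View pics/w3.png

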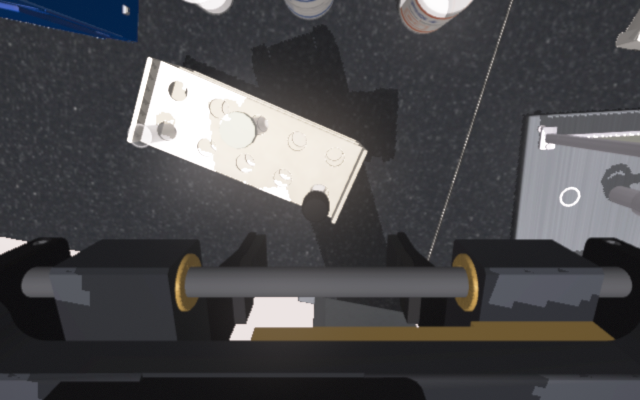

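The cap is ahead of the jaws at (316,203). I'll centre over it, then lower.

play_rows(targets="-0.3 -0.9 0 0 0 0 0.5; 0 0 3 0 0 0 0.5; 0 0 3 0 0 0 0.5; 0 0 0 0 0 0 0.5; 0 0 0 0 0 0 0.5")

```text
time: 3.68
position: [0.4981, 0.2047, 0.341]
tool_rot: [3.124, 0.319, 0.003]
ft_force: [1.0, 0.3, -0.3]
grip_width: 0.748
```

```bash
python3 -c "from h import *;go(.4994,.206,.120)"
```

```text
t3.67 grasp [0.4984 0.2046 0.177 ] yaw 0.2038 tilt fix [ 0.0011 -0.0018  0.    ] w 0.748 F [ 1.04  0.3  -0.3 ]
tool cm [ 0.11 -0.12  5.7 ]
```

play_rows(targets="0.1 -0.1 2 0 0 0 0.5; 0 0 2 0 0 0 0.5; 0 0 1.6 0 0 0 0.5; 0 0 0 0 0 0 0.5; 0 0 0 0 0 0 0.5")

```text
time: 4.3
position: [0.4999, 0.2065, 0.2843]
tool_rot: [3.125, 0.319, 0.011]
ft_force: [-0.1, -0.4, -0.2]
grip_width: 0.748
```

```bash
python3 -c "from h import *;go(.4994,.206,.120);grab('wrist','w4.png')"
```

```text
t4.30 grasp [0.501  0.2065 0.1203] yaw 0.2032 tilt fix [ 0.0011 -0.0066  0.    ] w 0.748 F [-0.09 -0.37 -0.24]
tool cm [-0.17  0.02  0.03]
```

View pics/w4.png

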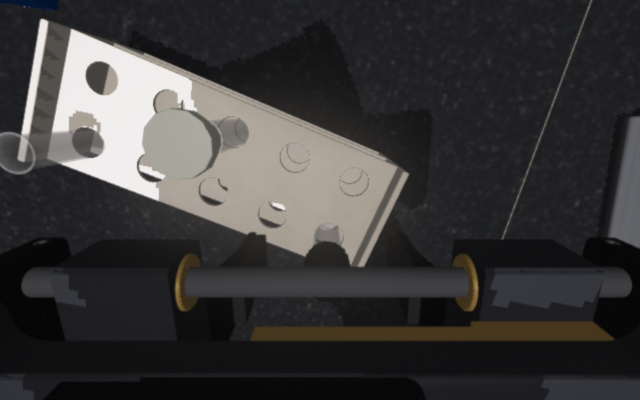

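The cap sits between the pads, with its centre around (326,260). Closing with a 15 N grip.

play_rows(targets="-0.15 0 0 0 0 0 0.5; 0 0 0 0 0 0 -0.5; 0 0 0 0 0 0 -1; 0 0 0 0 0 0 -1; 0 0 0 0 0 0 -1; 0 0 0 0 0 0 -1", newtons=15)

```text
time: 5.1
position: [0.4988, 0.2063, 0.2859]
tool_rot: [3.125, 0.318, 0.015]
ft_force: [0.5, 0.1, -0.0]
grip_width: 0.265
```

```bash
python3 -c "from h import *;go(.4994,.206,.270)"
```

```text
t5.10 grasp [0.5004 0.2064 0.1219] yaw 0.2028 tilt fix [ 0.0014 -0.0094  0.    ] w 0.265 F [ 0.46  0.06 -0.  ]
tool cm [  0.03   0.04 -14.81]
```

play_rows(targets="0 0 -2 0 0 0 -1; 0 0 -3 0 0 0 -1; 0 0 -3 0 0 0 -1; 0 0 -3 0 0 0 -1; 0 0 -4 0 0 0 -1; 0 0 -3 0 0 0 -1; 0 0 0 0 0 0 -1; 0 0 0 0 0 0 -1")

```text
time: 6.1
position: [0.4955, 0.2074, 0.48]
tool_rot: [-3.124, -0.322, -0.026]
ft_force: [-0.0, -1.2, 0.0]
grip_width: 0.24
```

```bash
python3 -c "from h import *;go(.5528,-.1385,.285);grab('wrist','w5.png')"
```

```text
t6.10 grasp [0.4982 0.2077 0.316 ] yaw 0.2053 tilt fix [ 0.0012 -0.0163  0.    ] w 0.24 F [-0.01 -1.21  0.02]
tool cm [-1.77 35.    3.11]
```

View pics/w5.png

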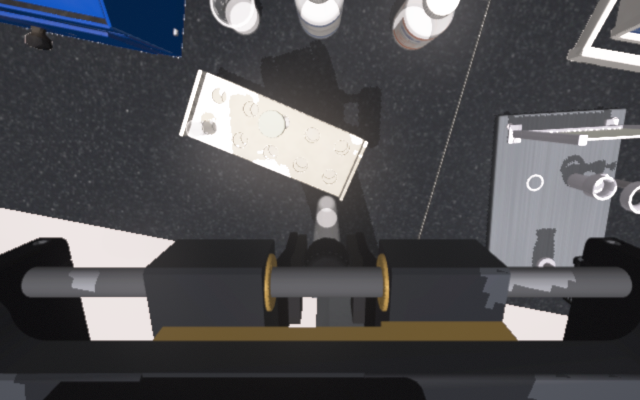

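The tube is out of the rack and hangs at about (326,210) below the jaws; the other two tubes are still in place. Next I'll carry it over to the collar.

play_rows(targets="0 3 0 0 -0.016 0 -1; -0.3 5 0 0 0 0 -1; -0.3 5 0 0 0 0 -1; -0.3 5 0 0 0 0 -1; -0.3 5 0 0 0 0 -1; -0.3 5 0 0 0 0 -1; -0.3 4 0 0 0 0 -1; 0 0 0 0 0 0 -1; 0 0 0 0 0 0 -1")

```text
time: 7.28
position: [0.543, -0.1181, 0.4682]
tool_rot: [-3.119, -0.33, 0.028]
ft_force: [0.2, 0.0, 0.0]
grip_width: 0.243
```

```bash
python3 -c "from h import *;go(.5528,-.1385,.245)"
```

```text
t7.28 grasp [ 0.54   -0.1176  0.3043] yaw 0.2108 tilt fix [-0.007   0.0174  0.    ] w 0.243 F [0.2  0.04 0.05]
tool cm [0.92 2.35 5.9 ]
```

play_rows(targets="0.5 2.2 0 -0.007 0.017 0 -1; 0 0 1 0 0 0 -1; 0 0 0 0 0 0 -1; 0 0 0 0 0 0 -1")

```text
time: 7.78
position: [0.5533, -0.1368, 0.4566]
tool_rot: [-3.123, -0.338, 0.0]
ft_force: [-0.1, 0.3, -0.4]
grip_width: 0.244
```

```bash
python3 -c "from h import *;go(.5528,-.1385,.245);grab('wrist','w6.png');grab('scene','s6.png')
t=cv2.imread('pics/s6.png');cv2.imwrite('pics/z7.png',cv2.resize(t[150:270,265:405],(700,600),interpolation=2))"
```

```text
t7.78 grasp [ 0.5533 -0.1367  0.2926] yaw 0.2159 tilt fix [-0.0006  0.0001  0.    ] w 0.244 F [-0.14  0.32 -0.37]
tool cm [-0.08  0.17  4.76]
```

View pics/w6.png

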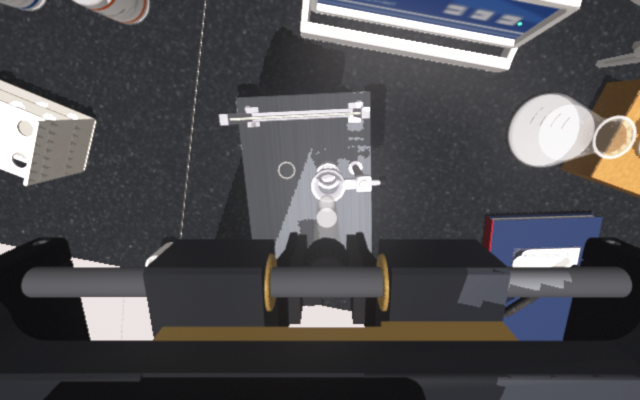

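View pics/z7.png

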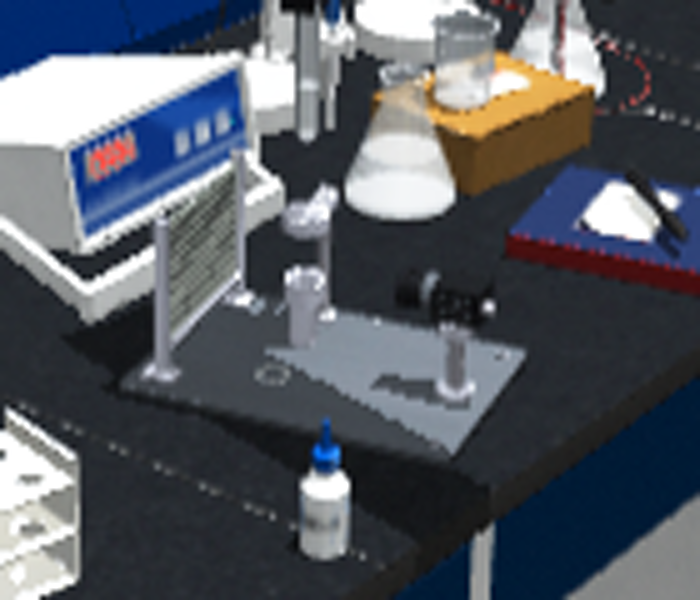

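```bash
python3 -c "
from h import *
d=np.load('pics/w6.npz');t=cv2.imread('pics/w6.png')
cv2.imwrite('pics/z8.png',cv2.resize(t[155:245,280:400],(800,600),interpolation=2))
for v in(216,218):print(world(d,326.5,v,.1737))
print(world(d,329,182.5,.117),world(d,287,170,.012))"
```

```text
[ 0.53927276 -0.13933837  0.1737    ]
[ 0.53751133 -0.13972326  0.1737    ]
[ 0.55619666 -0.13824853  0.117     ] [ 0.53841077 -0.08592024  0.012     ]
```

View pics/z8.png

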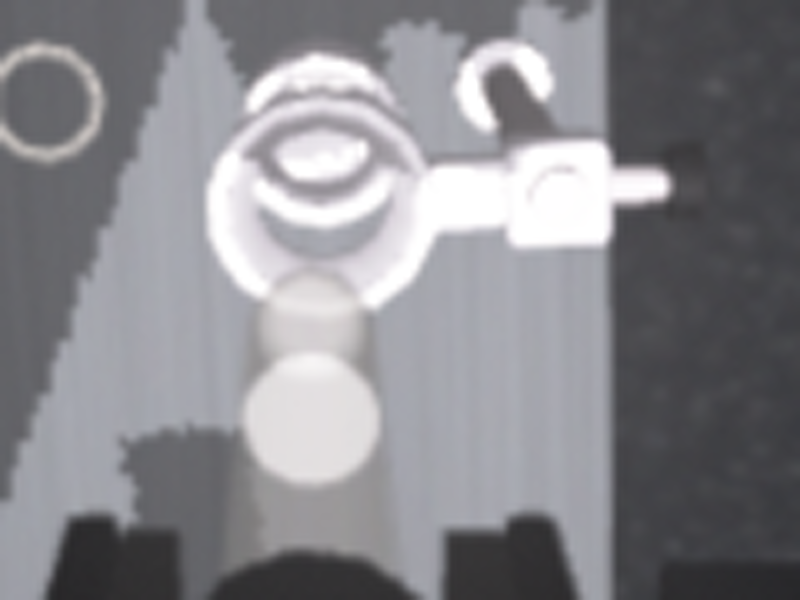

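```bash
python3 -c "
from h import *
d=np.load('pics/w6.npz')
g=lambda p:(280+(p[0]+.5)/6.667-.5,155+(p[1]+.5)/6.667-.5)
print('tube',world(d,*g((310,322)),.183),world(d,*g((310,322)),.174))
print(world(d,*g((323,203)),.117),world(d,*g((43,102)),.012))"
```

```text
tube [ 0.55322163 -0.13592976  0.183     ] [ 0.55068949 -0.13647426  0.174     ]
[ 0.55343615 -0.13784492  0.117     ] [ 0.53830077 -0.0846247   0.012     ]
```

play_rows(targets="0 0.15 2 0 0 0 -1; 0 0 2 0 0 0 -1; 0 0 0 0 0 0 -1; 0 0 0 0 0 0 -1; 0 0 0 0 0 0 -1")

```text
time: 8.5
position: [0.5542, -0.137, 0.4191]
tool_rot: [3.122, 0.341, 0.007]
ft_force: [-0.0, -0.6, -0.2]
grip_width: 0.244
```

```bash
python3 -c "from h import *;go(.5532,-.1383,.169)"
```

```text
t8.50 grasp [ 0.555  -0.1371  0.2551] yaw 0.2178 tilt fix [ 0.0019 -0.0044  0.    ] w 0.244 F [-0.02 -0.61 -0.18]
tool cm [-0.24  0.06  8.61]
```

play_rows(targets="-0.2 0.1 0 0.002 -0.004 0 -1; 0 0 1 0 0 0 -1; 0 0 1 0 0 0 -1; 0 0 0 0 0 0 -1; 0 0 0 0 0 0 -1")

```text
time: 9.12
position: [0.5524, -0.1385, 0.3983]
tool_rot: [3.123, 0.341, 0.001]
ft_force: [-0.7, -1.0, 0.2]
grip_width: 0.247
```

```bash
python3 -c "from h import *;go(.5532,-.1383,.169)"
```

```text
t9.12 grasp [ 0.5526 -0.1385  0.2343] yaw 0.2177 tilt fix [ 0.0003 -0.0009  0.    ] w 0.247 F [-0.72 -0.99  0.17]
tool cm [ 0.06 -0.01  6.53]
```

Bottom end at about 0.115, entering the collar with no contact force. Continuing down.

play_rows(targets="0 0 1 0 0 0 -1; 0 0 1 0 0 0 -1; 0 0 1 0 0 0 -1; 0 0 0 0 0 0 -1; 0 0 0 0 0 0 -1")

```text
time: 9.75
position: [0.5525, -0.1385, 0.3658]
tool_rot: [-3.123, -0.341, -0.001]
ft_force: [-1.5, -0.4, 0.2]
grip_width: 0.243
```

```bash
python3 -c "from h import *;go(.5532,-.1383,.169)"
```

```text
t9.75 grasp [ 0.5525 -0.1385  0.2018] yaw 0.2177 tilt fix [-0.0001 -0.0005  0.    ] w 0.243 F [-1.46 -0.41  0.24]
tool cm [ 0.07 -0.    3.28]
```

play_rows(targets="0 0 0.8 0 0 0 -1; 0 0 0.8 0 0 0 -1; 0 0 0.8 0 0 0 -1; 0 0 0.4 0 0 0 -1; 0 0 0 0 0 0 -1; 0 0 0 0 0 0 -1")

```text
time: 10.5
position: [0.5526, -0.1385, 0.3361]
tool_rot: [3.123, 0.341, 0.002]
ft_force: [0.6, -0.2, -0.2]
grip_width: 0.243
```

```bash
python3 -c "from h import *;go(.5532,-.1383,.169);grab('scene','s7.png')
t=cv2.imread('pics/s7.png');cv2.imwrite('pics/z9.png',cv2.resize(t[150:270,265:405],(700,600),interpolation=2))"
```

```text
t10.50 grasp [ 0.5528 -0.1385  0.1721] yaw 0.2177 tilt fix [ 0.0001 -0.001   0.    ] w 0.243 F [ 0.6  -0.2  -0.15]
tool cm [ 0.05 -0.01  0.31]
```

View pics/z9.png

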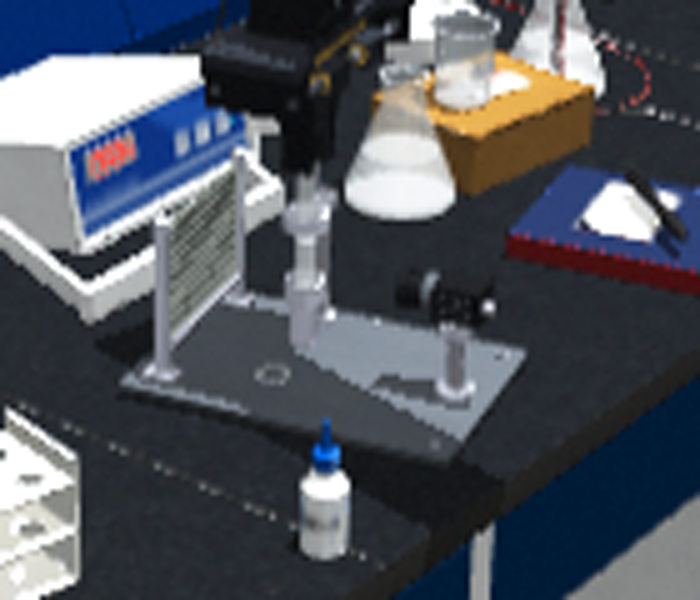

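The tube runs through the collar at (308,220) and into the cup at (305,290). I'll lower it in small steps until it touches.

play_rows(targets="0 0 0.2 0 0 0 -1; 0 0 0 0 0 0 -1; 0 0 0.2 0 0 0 -1; 0 0 0 0 0 0 -1; 0 0 0 0 0 0 -1")

```text
time: 11.18
position: [0.5531, -0.1385, 0.3334]
tool_rot: [3.122, 0.341, 0.005]
ft_force: [-0.4, 0.5, -0.1]
grip_width: 0.248
```

play_rows(targets="0 0 0.2 0 0 0 -1; 0 0 0 0 0 0 -1; 0 0 0 0 0 0 -1")

```text
time: 11.55
position: [0.5539, -0.1385, 0.3334]
tool_rot: [3.121, 0.341, 0.01]
ft_force: [-0.1, -0.4, 0.3]
grip_width: 0.24
```

play_rows(targets="0 0 0.2 0 0 0 -1; 0 0 0 0 0 0 -1; 0 0 0 0 0 0 -1")

```text
time: 11.92
position: [0.5542, -0.1384, 0.3333]
tool_rot: [3.12, 0.341, 0.012]
ft_force: [-0.8, -0.5, 2.1]
grip_width: 0.246
```

It has stopped at the expected height (TCP 0.333) with about 2 N upward force, so it is seated. Releasing gently.

play_rows(targets="0 0 0 0 0 0 -0.3; 0 0 0 0 0 0 0; 0 0 0 0 0 0 0.2; 0 0 0 0 0 0 0.2; 0 0 0 0 0 0 0.2")

```text
time: 12.55
position: [0.5539, -0.1386, 0.3318]
tool_rot: [3.12, 0.341, 0.01]
ft_force: [0.4, -0.6, -0.3]
grip_width: 0.59
```

```bash
python3 -c "from h import *;go(.5532,-.1383,.32)"
```

```text
t12.55 grasp [ 0.555  -0.1389  0.1678] yaw 0.2174 tilt fix [ 0.0033 -0.0059  0.    ] w 0.59 F [ 0.45 -0.63 -0.31]
tool cm [ -0.07  -0.05 -15.22]
```

play_rows(targets="0 0 -2 0.003 -0.006 0 0.2; 0 0 -4 0 0 0 0.2; 0 0 -5 0 0 0 0.2; 0 0 0 0 0 0 0.2; 0 0 0 0 0 0 0.2")

```text
time: 13.18
position: [0.5534, -0.1386, 0.4435]
tool_rot: [-3.122, -0.341, 0.004]
ft_force: [-0.7, -0.1, -0.6]
grip_width: 0.601
```

```bash
python3 -c "from h import *;go(.5273,.3514,.260);grab('wrist','w8.png');grab('scene','s8.png')
t=cv2.imread('pics/s8.png');cv2.imwrite('pics/z10.png',cv2.resize(t[150:270,265:405],(700,600),interpolation=2))"
```

```text
t13.18 grasp [ 0.553  -0.1385  0.2795] yaw 0.2175 tilt fix [-0.0011  0.0024  0.    ] w 0.601 F [-0.65 -0.09 -0.64]
tool cm [  8.07 -48.39   1.98]
```

View pics/z10.png

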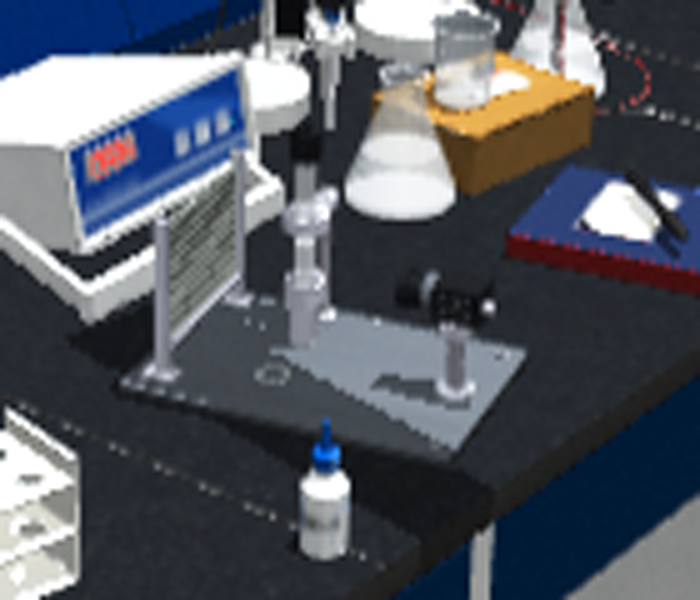

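View pics/w8.png

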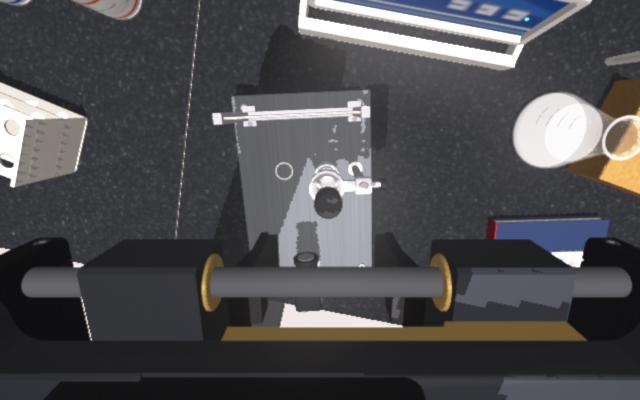

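```bash
python3 -c "
from h import *
d=np.load('pics/w8.npz');t=cv2.imread('pics/w8.png')
cv2.imwrite('pics/z11.png',cv2.resize(t[155:245,280:400],(800,600),interpolation=2))
for u,v in((328,198),(325,202),(331,202),(328,205)):print(world(d,u,v))"
```

```text
[ 0.5598836  -0.13767666  0.18046147]
[ 0.55646669 -0.13603926  0.18134365]
[ 0.55704954 -0.1407129   0.17982585]
[ 0.5542547  -0.13892508  0.1801794 ]
```

View pics/z11.png

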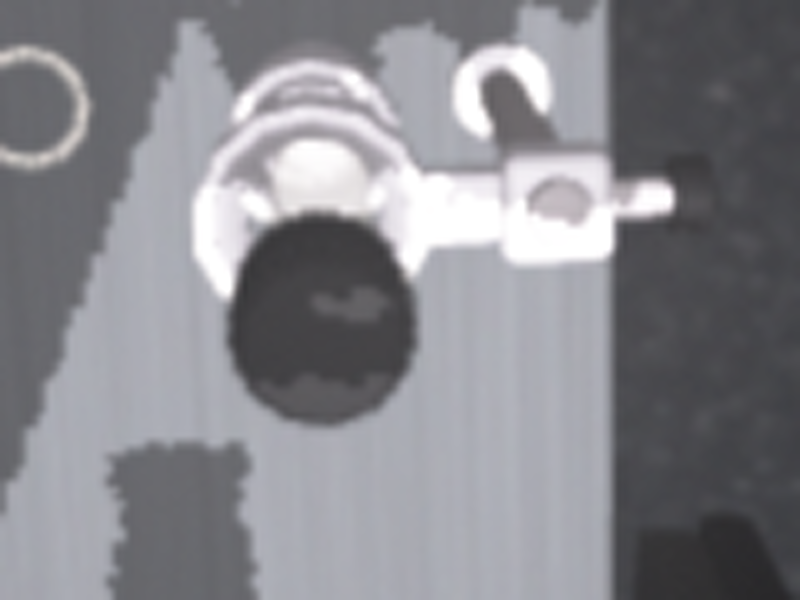

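play_rows(targets="1 -6 0 0 0 0 0.2; 1 -6 0 0 0 0 0.2; 1 -6 0 0 0 0 0.2; 1 -6 0 0 0 0 0.2; 1 -6 0 0 0 0 0.2; 1 -6 0 0 0 0 0.2; 1 -6 0 0 0 0 0.2; 0.5 -3 0 0 0 0 0.2; 0 0 0 0 0 0 0.2; 0 0 0 0 0 0 0.2")

```text
time: 14.52
position: [0.5288, 0.3265, 0.4298]
tool_rot: [3.124, 0.332, -0.034]
ft_force: [-0.2, -0.8, 0.0]
grip_width: 0.602
```

```bash
python3 -c "from h import *;go(.5273,.3514,.200);grab('wrist','w9.png')"
```

```text
t14.53 grasp [0.5253 0.3261 0.2659] yaw 0.2118 tilt fix [-0.0021  0.0217  0.    ] w 0.602 F [-0.2  -0.85  0.  ]
tool cm [ 0.87 -2.42  6.58]
```

View pics/w9.png

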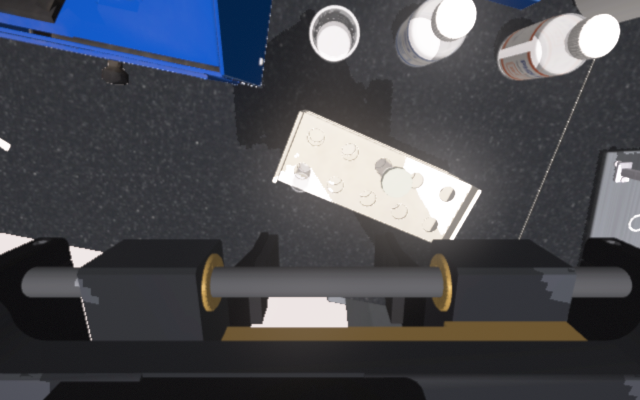

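The standard is seated: its cap top measures z = 0.180 against 0.181 expected. The sample's mouth shows at about (300,182). I'll level the tool and centre over it.

play_rows(targets="0.4 -2.5 0 0 0.022 0 0.2; 0 0 2 0 0 0 0.2; 0 0 2 0 0 0 0.2; 0 0 0 0 0 0 0.2; 0 0 0 0 0 0 0.2")

```text
time: 15.2
position: [0.5314, 0.3422, 0.3856]
tool_rot: [3.12, 0.31, -0.002]
ft_force: [-1.3, -0.2, 0.4]
grip_width: 0.599
```

```bash
python3 -c "from h import *;go(.5273,.3514,.114);grab('wrist','w10.png');t=cv2.imread('pics/w10.png');cv2.imwrite('pics/z12.png',cv2.resize(t[150:260,230:390],(800,550),interpolation=2))"
```

```text
t15.20 grasp [0.5313 0.3412 0.2216] yaw 0.1981 tilt fix [ 0.0057  0.0018 -0.    ] w 0.599 F [-1.28 -0.23  0.37]
tool cm [-0.17 -1.14 10.75]
```

View pics/z12.png

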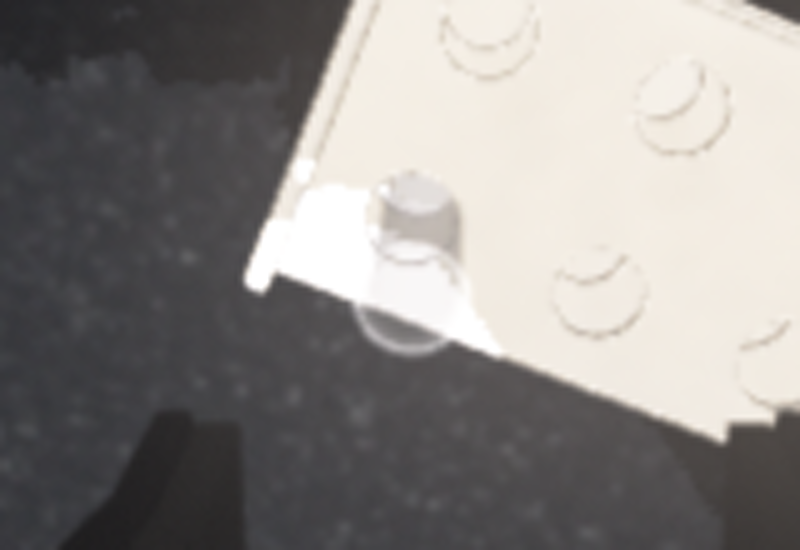

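The sample's mouth is at zoomed (411,297), which is image pixel (312,209).

```bash
python3 -c "
from h import *
d=np.load('pics/w10.npz');print(world(d,230+411.5/5-.5,150+297.5/5-.5,.123))"
```

```text
[0.52727815 0.35194246 0.123     ]
```

play_rows(targets="-0.2 -1.1 0 0.006 0.002 0 0.2; 0 0 3 0 0 0 0.2; 0 0 0 0 0 0 0.2; 0 0 0 0 0 0 0.2")

```text
time: 15.75
position: [0.527, 0.355, 0.3588]
tool_rot: [-3.122, -0.311, -0.008]
ft_force: [-0.7, 0.7, 1.1]
grip_width: 0.6
```

```bash
python3 -c "from h import *;go(.5273,.3514,.112)"
```

```text
t15.75 grasp [0.5278 0.3558 0.1948] yaw 0.1984 tilt fix [-0.0039 -0.0054  0.    ] w 0.6 F [-0.66  0.72  1.13]
tool cm [-0.18  0.45  8.28]
```

play_rows(targets="-0.1 0.35 2 -0.003 -0.005 0 0.2; 0 0 2 0 0 0 0.2; 0 0 1 0 0 0 0.2; 0 0 0 0 0 0 0.2; 0 0 0 0 0 0 0.2")

```text
time: 16.38
position: [0.5271, 0.3515, 0.3063]
tool_rot: [-3.125, -0.311, -0.001]
ft_force: [-0.0, 0.0, -0.3]
grip_width: 0.598
```

```bash
python3 -c "from h import *;go(.5273,.3517,.112)"
```

```text
t16.38 grasp [0.5272 0.3517 0.1423] yaw 0.1982 tilt fix [-0.0012 -0.001   0.    ] w 0.598 F [-0.03  0.03 -0.32]
tool cm [0.01 0.   3.03]
```

play_rows(targets="0 0 1.5 0 0 0 0.2; 0 0 1.4 0 0 0 0.2; 0 0 0 0 0 0 0.2; 0 0 0 0 0 0 0.2")

```text
time: 16.88
position: [0.5272, 0.3517, 0.2756]
tool_rot: [-3.125, -0.311, -0.002]
ft_force: [0.3, 1.0, 0.3]
grip_width: 0.602
```

```bash
python3 -c "from h import *;go(.5273,.3517,.112);grab('wrist','w11.png')"
```

```text
t16.88 grasp [0.5275 0.352  0.1116] yaw 0.1982 tilt fix [-0.0014 -0.0017  0.    ] w 0.602 F [0.26 1.01 0.35]
tool cm [-0.02  0.02 -0.04]
```

View pics/w11.png

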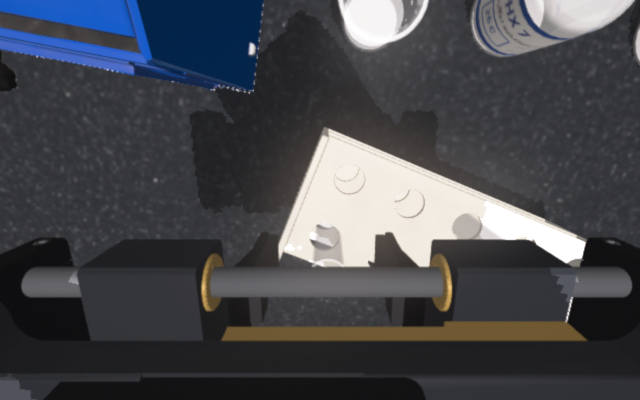

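The tube is between the pads at about (326,262), and nothing is touching. Closing with 12 N.

play_rows(targets="0 0 0 0 0 0 -0.4; 0 0 0 0 0 0 -1; 0 0 0 0 0 0 -1; 0 0 0 0 0 0 -1; 0 0 0 0 0 0 -1; 0 0 0 0 0 0 -1", newtons=12)

```text
time: 17.68
position: [0.5274, 0.3518, 0.2767]
tool_rot: [-3.124, -0.31, -0.005]
ft_force: [-0.1, 0.7, -0.2]
grip_width: 0.208
```

```bash
python3 -c "from h import *;go(.5273,.3517,.27)"
```

```text
t17.68 grasp [0.5279 0.3522 0.1127] yaw 0.198 tilt fix [-0.0018 -0.0033  0.    ] w 0.208 F [-0.09  0.7  -0.23]
tool cm [-2.000e-02  1.000e-02 -1.573e+01]
```

play_rows(targets="0 0 -2 0 0 0 -1; 0 0 -3 0 0 0 -1; 0 0 -3 0 0 0 -1; 0 0 -3 0 0 0 -1; 0 0 -3 0 0 0 -1; 0 0 -2 0 0 0 -1; 0 0 0 0 0 0 -1; 0 0 0 0 0 0 -1")

```text
time: 18.68
position: [0.5255, 0.3522, 0.4509]
tool_rot: [-3.12, -0.313, -0.015]
ft_force: [0.5, -0.7, 0.2]
grip_width: 0.208
```

```bash
python3 -c "from h import *;go(.5385,-.0845,.28);grab('wrist','w12.png')"
```

```text
t18.68 grasp [0.527  0.3533 0.2869] yaw 0.1998 tilt fix [-0.005 -0.01   0.   ] w 0.208 F [ 0.48 -0.68  0.15]
tool cm [-7.57 43.15  0.4 ]
```

View pics/w12.png

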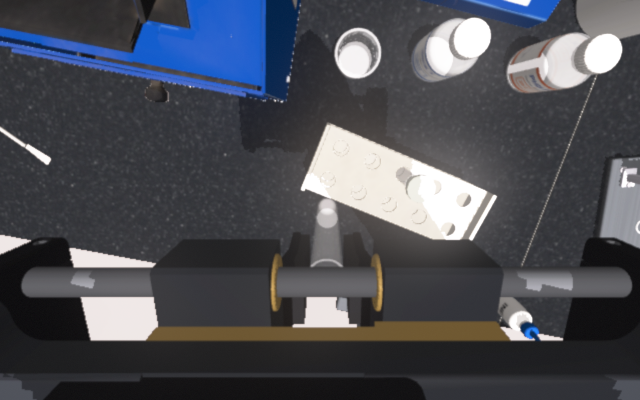

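The sample is out and hangs upright at (326,230); the control is still in the rack. Carrying it toward the ring, stopping a little short.

play_rows(targets="-0.3 2 0 -0.005 -0.01 0 -1; -0.9 5 0 0 0 0 -1; -0.9 5 0 0 0 0 -1; -0.9 5 0 0 0 0 -1; -0.9 5 0 0 0 0 -1; -0.9 5 0 0 0 0 -1; -0.9 5 0 0 0 0 -1; -0.9 5 0 0 0 0 -1; -0.5 3 0 0 0 0 -1; 0 0 0 0 0 0 -1; 0 0 0 0 0 0 -1")

```text
time: 20.1
position: [0.5289, -0.082, 0.442]
tool_rot: [3.125, 0.291, -0.035]
ft_force: [0.8, 0.4, -0.8]
grip_width: 0.206
```

```bash
python3 -c "from h import *;go(.5385,-.0845,.16)"
```

```text
t20.10 grasp [ 0.5254 -0.0829  0.278 ] yaw 0.1854 tilt fix [ 0.0013  0.0224 -0.    ] w 0.206 F [ 0.84  0.45 -0.77]
tool cm [ 1.53  0.38 11.77]
```

play_rows(targets="0.9 0.3 0 0 0.022 0 -1; 0 0 2 0 0 0 -1; 0 0 2 0 0 0 -1; 0 0 0 0 0 0 -1; 0 0 0 0 0 0 -1")

```text
time: 20.72
position: [0.5408, -0.0776, 0.402]
tool_rot: [-3.126, -0.306, -0.01]
ft_force: [-0.4, -0.3, 0.8]
grip_width: 0.209
```

```bash
python3 -c "from h import *;go(.5388,-.0848,.1597);grab('wrist','w13.png')"
```

```text
t20.73 grasp [ 0.5418 -0.0774  0.238 ] yaw 0.1953 tilt fix [ 0.0004 -0.0062  0.    ] w 0.209 F [-0.39 -0.3   0.79]
tool cm [-0.48  0.66  7.82]
```

View pics/w13.png

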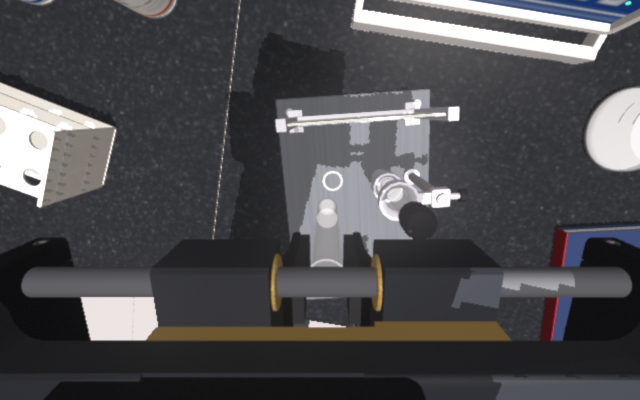

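The sample's lower end is at (327,207) with the ring at (333,181), and the standard is to the right. Continuing down.

play_rows(targets="-0.35 0.6 1 0 -0.006 0 -1; 0 0 2 0 0 0 -1; 0 0 2 0 0 0 -1; 0 0 0 0 0 0 -1; 0 0 0 0 0 0 -1")

```text
time: 21.4
position: [0.5389, -0.0862, 0.3521]
tool_rot: [3.124, 0.304, 0.005]
ft_force: [-0.0, 0.9, 0.1]
grip_width: 0.209
```

```bash
python3 -c "from h import *;go(.5388,-.0848,.1597)"
```

```text
t21.40 grasp [ 0.5394 -0.0866  0.1881] yaw 0.1941 tilt fix [ 0.003  -0.0027  0.    ] w 0.209 F [-0.04  0.9   0.14]
tool cm [-0.03 -0.19  2.84]
```

play_rows(targets="0 -0.2 1 0.003 -0.003 0 -1; 0 0 1 0 0 0 -1; 0 0 0.7 0 0 0 -1; 0 0 0 0 0 0 -1; 0 0 0 0 0 0 -1; 0 0 0 0 0 0 -1")

```text
time: 22.15
position: [0.539, -0.0842, 0.3248]
tool_rot: [3.126, 0.304, 0.003]
ft_force: [0.6, -0.1, -0.0]
grip_width: 0.207
```

```bash
python3 -c "from h import *;go(.5388,-.0848,.1597);grab('wrist','w14.png');grab('scene','s14.png')
t=cv2.imread('pics/s14.png');cv2.imwrite('pics/z14.png',cv2.resize(t[150:270,265:405],(700,600),interpolation=2))"
```

```text
t22.15 grasp [ 0.5393 -0.0843  0.1608] yaw 0.194 tilt fix [ 0.0008 -0.0017  0.    ] w 0.207 F [ 0.64 -0.12 -0.02]
tool cm [-0.06  0.04  0.11]
```

View pics/z14.png

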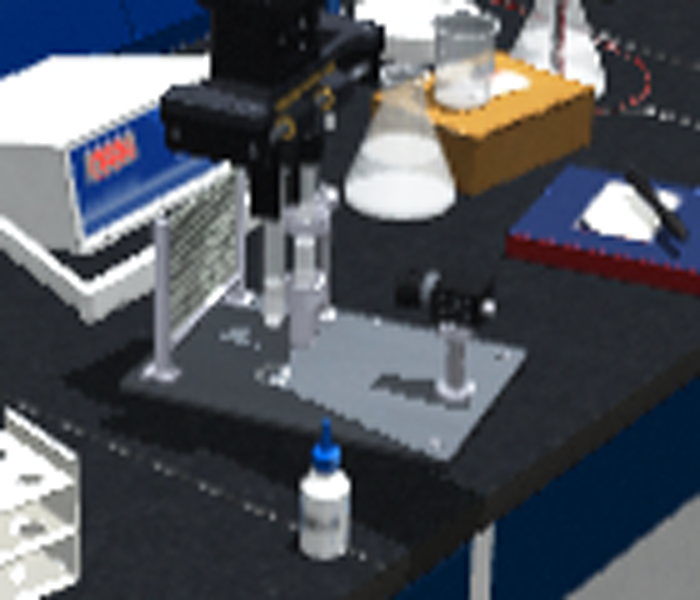

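View pics/w14.png

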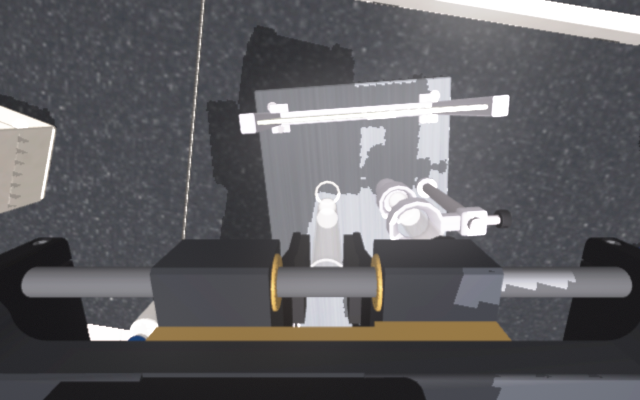

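```bash
python3 -c "
from h import *
d=np.load('pics/w14.npz');t=cv2.imread('pics/w14.png')
cv2.imwrite('pics/z15.png',cv2.resize(t[165:275,290:450],(800,550),interpolation=2))"
```

```text
(no output)
```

View pics/z15.png

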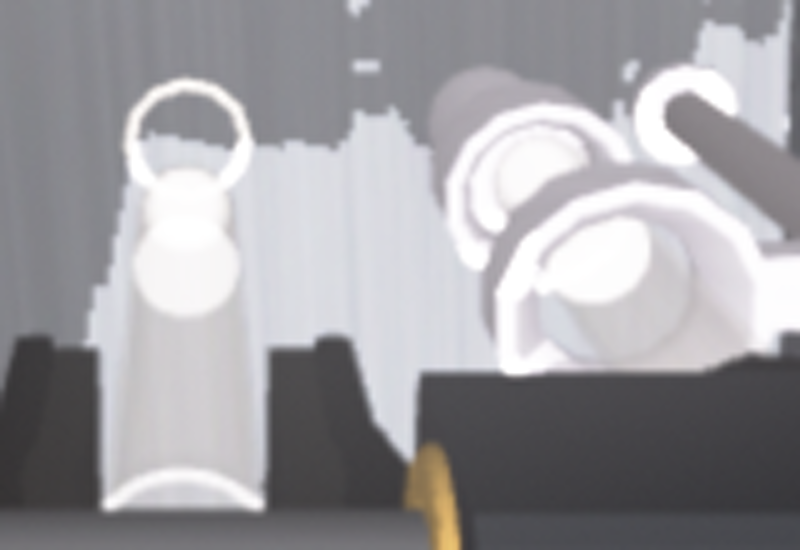

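```bash
python3 -c "
from h import *
d=np.load('pics/w14.npz')
g=lambda p:(290+(p[0]+.5)/5-.5,165+(p[1]+.5)/5-.5)
print('ring',world(d,*g((188,137)),.012),'bottom',world(d,*g((186,211)),.060))
go(.5388,-.0848,.1597)"
```

```text
ring [ 0.53903515 -0.08480795  0.012     ] bottom [ 0.53888586 -0.08431999  0.06      ]
t22.25 grasp [ 0.5393 -0.0843  0.1608] yaw 0.194 tilt fix [ 0.001  -0.0018  0.    ] w 0.203 F [ 0.12  0.21 -0.48]
tool cm [-0.06  0.04  0.11]
```

The sample is centred over the ring to within 1 mm and about 1 mm high. I'll let it settle, check once more, and hand in.

play_rows(targets="0 0 0.1 0 0 0 -1; 0 0 0 0 0 0 -1; 0 0 0 0 0 0 -1; 0 0 0 0 0 0 -1; 0 0 0 0 0 0 -1")

```text
time: 22.88
position: [0.5391, -0.0842, 0.3241]
tool_rot: [3.126, 0.304, 0.004]
ft_force: [-0.2, -0.7, -0.2]
grip_width: 0.207
```

```bash
python3 -c "
from h import *
go(.5388,-.0848,.1597);print(np.abs(ctrl.get_state()['qd']).max())
d=grab('top','t15.png');t=d['pixels'];cv2.imwrite('pics/z16.png',cv2.resize(t[120:260,160:460],(800,373),interpolation=2))
go(.5388,-.0848,.1597)"
```

```text
t22.88 grasp [ 0.5395 -0.0844  0.1601] yaw 0.1939 tilt fix [ 0.0013 -0.0024  0.    ] w 0.207 F [-0.2  -0.72 -0.19]
tool cm [-0.08  0.03  0.04]
0.0009858867435814096
t22.93 grasp [ 0.5395 -0.0843  0.1601] yaw 0.194 tilt fix [ 0.0013 -0.0024  0.    ] w 0.208 F [0.07 0.89 0.08]
tool cm [-0.08  0.03  0.04]
```

View pics/z16.png

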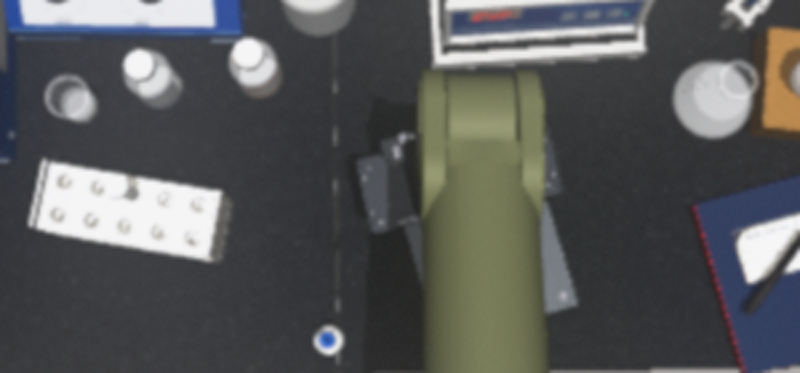

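The bystanders look unmoved, and only the stoppered tube at (133,187) is left in the rack. Handing in.

```bash
python3 -c "
from h import *
print(ctrl.close_job())"
```

```text
the job is handed in; nothing more can be done
None
```

The job is handed in. The capped standard stands released in the comparator's cup and collar. The gripper still holds the open sample upright over the engraved ring. It took about 23 s of the 58 s allowed.

What the last checks showed:
- **Standard:** its cap top measured 0.180 m above the worktop, against 0.181 m when fully seated. That was taken just after release. In the last close-up the tube was still in the collar, but the gripper hid its cap.
- **Sample position:** the bottom end was within about 1 mm sideways of the ring. From the tool's position, its middle was about 0.4 mm high. The tool was tilted less than 0.003 rad.
- **Sample hold:** the arm was at rest and the force readings were only noise, about 1 N or less. The grip opening was about 18 mm, which matches the tube.
- **Everything else:** in the last top view the stoppered tube was in its hole, and the bottles, beaker and flask looked unmoved by eye.

The top and wrist cameras disagreed by about 2–3 mm on where the comparator stands. I went by the wrist camera, which agreed with itself to about 1 mm. No check failed.

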